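# Touch-latch cupboard: clear the cup, press the door, let it spring ajar

## Task

Open the small cupboard with the wooden door. First slide the upturned green cup sideways along the worktop until it no longer stands in front of that door, without lifting or tipping it; then gently push the round steel spot on the wooden door with your fingertips until its touch catch lets go, and draw back so that its spring swings the door ajar. Leave the door ajar there, the blue cupboard shut and the other things where they are.

Things in the scene. Friction and masses are not known exactly. Their poses are not given: they have to be found in the camera images.
- wood_cupboard: fixed white cupboard, one flat brown wooden door without handle; 140 wide (y), 200 high, 174 deep (mm). Origin on the worktop; x from front to back, y to the robot's left, z up. Shut door: outer face x = -0.0885, y -0.069 to 0.069, z 0.006 to 0.196, 14 thick, 9.5 mm gap behind it; upright hinge at x = -0.0815, y = -0.069 (right edge).
- blue_cupboard: fixed white cupboard, one flat blue painted door without handle; 140 wide (y), 200 high, 174 deep (mm). Origin on the worktop; x from front to back, y to the robot's left, z up. Shut door: outer face x = -0.0885, y -0.069 to 0.069, z 0.006 to 0.196, 14 thick, 9.5 mm gap behind it; upright hinge at x = -0.0815, y = -0.069 (right edge). Left or right of the other, 160 to 220 mm off
- wood_cupboard_press (a point): middle of the round steel press spot (24 mm across, nearly flush) on the outer face of the brown wooden door: 20 mm from its free (left) edge, 165 mm above the worktop, 31 mm below the door's top. Moves with the door; axes: x into the door, y from hinge to free edge, z up
- wood_cupboard_door (a joint): hinge of the brown wooden door, rad: 0 shut, held by its catch; negative pressed in (stop -0.065, 7.5 mm at the spot); positive open towards the robot. About 3 N at the spot opens the catch at -0.03 to -0.04 (4 to 5 mm); when the finger leaves, a spring swings it within 1 s to 0.6 and keeps it there (free edge 80 mm out). The catch does not take hold again
- blue_cupboard_door (a joint): hinge of the blue door, rad: 0 shut, held by its catch; negative pressed in (stop -0.065, 7.5 mm at the spot); positive open towards the robot. Same catch and spring; must stay shut
- green_cup: pale green cup upside down on its rim, loose, about 0.24 kg, 64 high. Origin on the worktop at the centre of its 87 x 118 outline, z up; round body 88 across centred at y = +0.015, handle 14 wide out to y = -0.059, roughly towards the robot. Origin 116 to 132 mm in front of the wooden door; out of its way when 0.13 to either side of the cupboard's middle. Room: in front of the blue cupboard
- white_cup: white cup upside down on the front of the worktop at the left, loose, 87 x 118 x 64 mm, origin at the centre of its underside; bystander
- spoon: steel teaspoon lying on the worktop left of the middle, loose, 137 x 28 x 13 mm, origin at the centre of its underside; bystander
- sachet: flat red drink sachet lying on the worktop near the middle, loose, 30 x 75 x 9 mm, origin at the centre of its underside; bystander

How it is judged:
By the outcome, as a careful person would: the job done as asked, in the order asked, and still so for the second after the job is handed in, with the robot touching nothing.
It also fails if it takes over 51 s, if anything falls off the work surface, if the arm or the gripper's body presses on something with over 40 N, if the wrist force passes 120 N, or if a joint passes its speed limit or range.

## Robot

A 6-joint arm with a two-finger parallel gripper is mounted at the origin on a cart in front of the work surface, level with it; the furniture and walls round the work are solid. World frame = base frame: x ahead of the robot, y to its left, z up, the work surface at z = 0. Lengths are in mm, angles in degrees, forces in N, time in s.
With the tool pointing down it reaches from about 300 to 850 mm from the base axis. Payload 4.2 kg.
Tool frame: the origin (TCP) lies at the very end of the fingers, on their centre line; the grasp point (between the pads) lies 19 mm behind it; x points along the fingers, z is the direction in which the jaws open and shut, and the axes are right-handed (so a half turn about x gives the same grasp; the last joint's range is limited). The gripper opens to 91 mm and grips with 3 to 60 N. Pads are 32 mm wide; open, the fingers measure 118 mm over their backs; the gripper's body (76 mm by 178 mm) begins 60 mm behind the grasp point.
Start: joints at [70.417, 18.312, 89.639, -0, 72.044, -1.146], TCP at [181.861, 545.502, 190.076] pointing down, gripper open.
Joint ranges: [-177.97, 177.97], [-48.28, 115.42], [12.27, 149.76], [-77.06, 257.06], [2.81, 150.46], [-146.56, 146.56]. Speed limits (degrees/s): [147.25, 147.25, 180, 180, 180, 180].

## Interface

Orientations are given as [roll, pitch, yaw] about the fixed x, y, z axes, in that order (R = Rz(yaw) Ry(pitch) Rx(roll)).
In Python, from workcell import state, grab_frame, camera_info, env, search_frame, place_of gives the robot as it stands.
- The arm moves only by the tool drive_tool, never from a script. Its argument "plan" is a list of rows, each a list of 7 numbers: the turn, a rotation vector about the world's x, y, z in degrees, then the shift along the world's x, y, z in mm, then the finger opening in mm, from 0 to 91.2. In form: [[wx, wy, wz, dx, dy, dz, jaw], ...]. A call has 1 to 10 rows; each row is the pose to reach, as a shift and turn from the pose measured when the call began; what a row does not reach only later rows make up. A row lasts 1/8 s, in which the tool goes at most 62.5 mm and 10.7 degrees, less where a joint would pass 70% of its speed; a pose out of reach is approached as far as the arm can. A call with a gripper value outside its range is refused whole. The fingers move at their own pace and stop on an object; "grip_force" is the grip in N (left out, the last holds). Time passes only in rows, so rows that repeat a pose let the fingers close. It gives the time, the measured TCP pose, the force and the opening at its end, in the units of the state.
- state(): the state, without advancing time (a new reading comes with each control period).
- grab_frame(name): name is "side" or "top"; returns the picture (384x512x3 uint8, red, green, blue); there is no depth.
- camera_info(name): a dict with "intrinsics" (3x3 intrinsics, pixels), "k1" (the pictures are not rectified: a ray, as slopes to the right and down, at radius r is drawn at 1 + k1 r^2 times it, then the intrinsics apply), "origin" and "orientation" of the camera in the world. Camera axes: x right, y down, z forward; pixel columns grow to the right and rows downward; lengths in mm; the calibration is good to about 2 mm. A picture is of the moment at which its call begins. camera_info takes no time and is no camera call.
- env.job_done(): hands the job in, once; it reports no verdict.
Trained networks look in the newest picture that a camera, given by its name, has taken for a name from the list of things; names that differ only in an ending like _2 or _b are one class to them, and where a whole thing is asked for, a point or a joint stands for the part that bears it (a point fixed in the world has none). Each returns a list of dicts, best first, with "p" (0 to 1); they miss things now and then, are a little off and sometimes report something else, mostly with a low value. They report only what shows in the picture. A call takes as long as a camera call.
- search_frame(camera, label): "rect" ([left, top, right, bottom] as shares, 0 to 1, of the picture: columns of its width, rows of its height, round what is visible of it).
- place_of(camera, label): "location" ([column, row] as shares, 0 to 1, of the picture: columns of its width, rows of its height: a listed point, or the origin of a listed thing).
The state is a dict: "time_s": time; "qpos": joint angles; "qvel": joint speeds; "effort": joint torques, N m; "ee_pos": TCP position; "ee_rot": TCP orientation; "force": force on the tool from outside, world axes, zero at the start; "torque": the same for the moment, N m; "gripper_width": finger opening in mm.
Only numpy, scipy, OpenCV 4.12 (cv2) and the standard library are available. Lean on these libraries where they do the work, as an engineer would, in place of code of your own. Each camera call takes 0.05 s, during which the arm holds its last target. There are 200 camera calls.

## Working session

There is one attempt and no reset: what is moved stays moved. The work goes in short steps, Python scripts to look and compute and a tool call to move; the robot and the scene stay as the last step left them, time stands still between calls to the robot, and variables do not carry over. Pictures are saved under pics/ and viewed, about 8 in all and at most 12, crops included, and the job is handed in when it is done.

Besides the shell and the picture viewer there is one more tool, called after "Call:" by a JSON object that holds its "method" and its "body", one argument or row to a line. drive_tool: Moves the arm, as the interface text tells. Its arguments: {"type":"object","properties":{"plan":{"type":"array"},"grip_force":{"type":"number"}},"required":["plan"]}

```bash
mkdir -p pics; cat > h.py <<'E'
import numpy as np, cv2
from workcell import *
from scipy.spatial.transform import Rotation as Rn
def cam(n):
    c=camera_info(n); K=np.array(c["intrinsics"]); o=np.array(c["origin"],float); q=np.array(c["orientation"],float)
    R=q if q.shape==(3,3) else (Rn.from_euler('xyz',q,degrees=True).as_matrix() if q.size==3 else Rn.from_quat(q).as_matrix())
    return K,c["k1"],o,R
def ray(n,u,v):
    K,k1,o,R=cam(n)
    d=cv2.undistortPoints(np.array([[[u,v]]],float),K,np.array([k1,0,0,0.]))[0,0]
    r=R@np.array([d[0],d[1],1]); return o,r/np.linalg.norm(r)
def onz(n,u,v,z):
    o,r=ray(n,u,v); return o+r*(z-o[2])/r[2]
def tri(p,q):
    (a,r),(b,s)=ray("side",*p),ray("top",*q)
    t=np.linalg.lstsq(np.c_[r,-s],b-a,rcond=None)[0]; A=a+r*t[0];B=b+s*t[1]
    return (A+B)/2,np.linalg.norm(A-B)
def save(n,f): cv2.imwrite("pics/"+f,cv2.cvtColor(grab_frame(n),cv2.COLOR_RGB2BGR))
E
python3 - <<'E'
from h import *
print({k:v for k,v in state().items()})
for n in("side","top"):
    print(n,camera_info(n)); save(n,n+"0.png")
ims=[cv2.imread(f"pics/{n}0.png") for n in("side","top")]
for l in ("wood_cupboard","blue_cupboard","wood_cupboard_press","green_cup","white_cup","spoon","sachet"):
    P={}
    for n in("side","top"):
        r=place_of(n,l)[:2]
        print(l,n,[(np.round(np.array(x["location"])*[512,384],1),round(x["p"],2)) for x in r])
        if r: P[n]=np.array(r[0]["location"])*[512,384]
    if "press" not in l:
        for n in P: print("   z0",n,onz(n,*P[n],0).round(0))
    if len(P)==2: print("   tri",tri(P["side"],P["top"]))
E
```

```text
{'time_s': 0.0, 'qpos': array([ 7.04152109e+01,  1.83519401e+01,  8.97066486e+01, -9.88373650e-04,
        7.20421232e+01, -1.14459110e+00]), 'qvel': array([ 0.00616147, -0.05723453,  0.06859643,  0.02263983, -0.00660794,
        0.07472768]), 'effort': array([-5.16793280e-04, -4.12467170e+01, -2.31979591e+01,  7.27270078e-02,
        4.54407837e-02, -1.42550307e-04]), 'ee_pos': array([181.69210649, 544.96981279, 189.21566351]), 'ee_rot': array([ 179.38998866,   89.89928374, -109.04990381]), 'force': array([-0.780147  , -0.9029106 ,  0.71435371]), 'torque': array([-0.02632525, -0.01570496, -0.01676707]), 'gripper_width': 90.8738694547153}
side {'intrinsics': array([[408.21777841,   0.        , 252.70097545],
       [  0.        , 408.21777841, 194.52937417],
       [  0.        ,   0.        ,   1.        ]]), 'k1': -0.032141021855852416, 'origin': array([  28.77687736, -579.67188296, 1157.41779391]), 'orientation': array([-147.44456073,   -0.50021028,  -44.09662772])}
top {'intrinsics': array([[347.21944797,   0.        , 257.5660704 ],
       [  0.        , 347.21944797, 192.054492
[... 1130 characters left out ...]
ray([ 431.36113734, -442.15729849,   -6.87784694]), np.float64(2.240157637208559))
white_cup side [(array([168.7, 178.5]), 0.59)]
white_cup top [(array([166.5, 200.6]), 0.7), (array([293.9, 189.8]), 0.18)]
   z0 side [387. 192.   0.]
   z0 top [386. 199.   0.]
   tri (array([390.51858886, 204.71150069, -18.19972724]), np.float64(4.37093509598842))
spoon side [(array([179.7, 191.5]), 0.71)]
spoon top [(array([168.5, 199.6]), 0.64), (array([182.9, 207.2]), 0.63)]
   z0 side [381. 123.   0.]
   z0 top [392. 194.   0.]
   tri (array([ 446.43689196,  283.75376361, -252.40155724]), np.float64(26.274302839541935))
sachet side [(array([202.1, 208.4]), 0.49)]
sachet top []
   z0 side [392.  20.   0.]
```

View pics/side0.png

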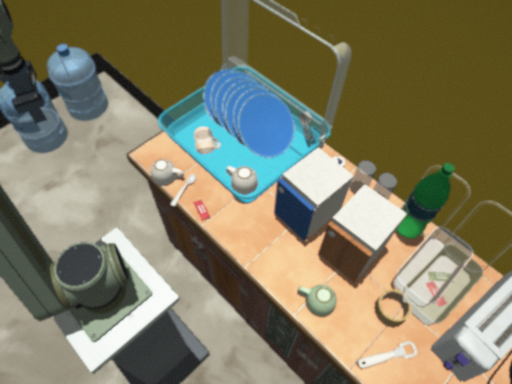

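View pics/top0.png

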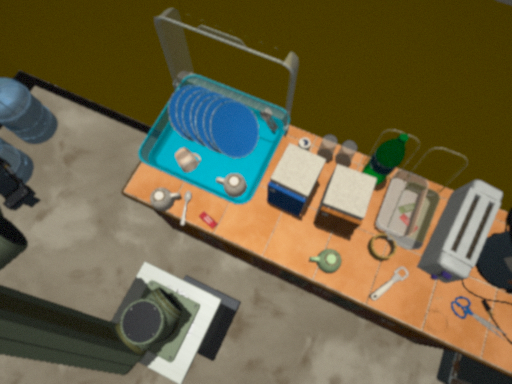

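The side view shows the green cup at (320,300) with its handle to the upper left. The wooden cupboard is right of the blue one, with roof corners around (365,190) and (330,228). The robot is at the lower left. Next I measure the yaw of the cupboards and the handle direction.

```bash
python3 - <<'E'
from h import *
s=cv2.imread("pics/side0.png"); t=cv2.imread("pics/top0.png")
a=cv2.resize(s[140:320,260:420],None,fx=3.3,fy=3.3,interpolation=cv2.INTER_CUBIC)[:594,:400]
a=cv2.resize(s[145:325,275:410],(400,533),interpolation=cv2.INTER_CUBIC)
b=cv2.resize(t[140:275,260:380],(400,450),interpolation=cv2.INTER_CUBIC)
c=np.zeros((533,800,3),np.uint8); c[:,:400]=a; c[:450,400:]=b; cv2.imwrite("pics/c1.png",c)
# green mask, projected on z=30
for n,im,(x0,x1,y0,y1) in(("side",s,(285,350,275,325)),("top",t,(300,350,240,280))):
    h=cv2.cvtColor(im,cv2.COLOR_BGR2HSV); m=((h[...,0]>35)&(h[...,0]<90)&(h[...,1]>40)).astype(np.uint8)
    k=np.zeros_like(m);k[y0:y1,x0:x1]=1;m*=k
    ys,xs=np.nonzero(m);P=np.array([onz(n,x,y,30)[:2] for x,y in zip(xs,ys)])
    print(n,len(xs),P.min(0).round(),P.max(0).round(),P.mean(0).round())
    cen=P.mean(0); d=np.linalg.norm(P-cen,axis=1);i=np.argsort(-d)[:6];print(P[i].round(),)
E
```

```text
side 579 [ 316. -495.] [ 473. -390.] [ 424. -453.]
[[ 316. -436.]
 [ 411. -390.]
 [ 416. -390.]
 [ 409. -392.]
 [ 413. -392.]
 [ 407. -394.]]
top 346 [ 393. -493.] [ 470. -394.] [ 428. -450.]
[[ 412. -394.]
 [ 408. -396.]
 [ 413. -398.]
 [ 410. -399.]
 [ 407. -400.]
 [ 415. -401.]]
```

View pics/c1.png

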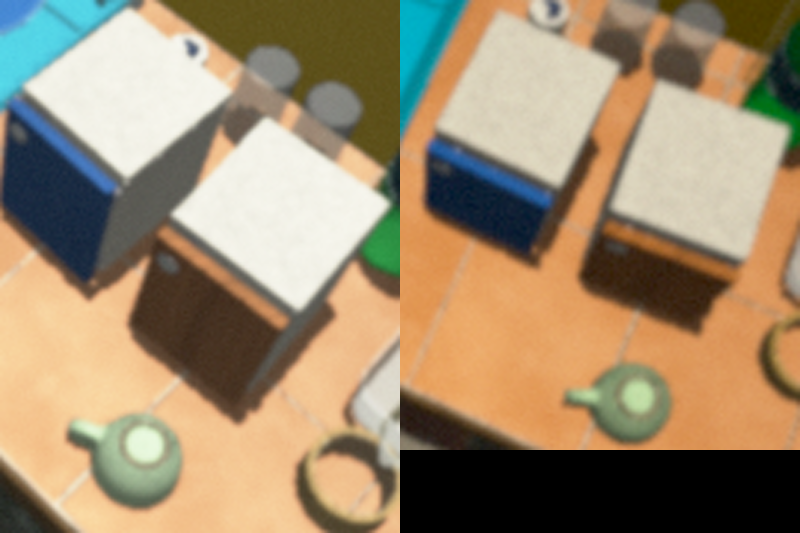

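The crop shows the green cup's handle pointing left (+y, slightly towards the robot). Both cupboards' roof corners and both steel spots are clear, so I compute the poses from those.

```bash
python3 - <<'E'
from h import *
S=lambda x,y:(275+x/2.963-.3,145+y/2.963-.3)
T=lambda x,y:(260+(x-400)/3.333-.3,140+y/3.333-.3)
W=dict(bl=((265,120),(655,82)),fl=((172,213),(612,213)),fr=((303,310),(742,262)),br=((388,205),(790,128)))
B=dict(bl=((127,10),(500,12)),fl=((24,90),(437,120)),fr=((122,180),(560,185)),br=((229,95),(620,62)))
for D in(W,B):
  for k,(s,t) in D.items(): print(k,onz("side",*S(*s),200).round(),onz("top",*T(*t),200).round(),tri(S(*s),T(*t))[0].round())
for s,t in (((168,263),(616,246)),((18,132),(440,168))): print("spot",tri(S(*s),T(*t)))
# cup: top disc z~64, handle tip
print("cuptop",onz("side",*S(143,443),62).round(),onz("top",*T(637,396),62).round())
print("tip",tri(S(76,428),T(570,396)))
print("root",tri(S(100,440),T(597,400)))
E
```

```text
bl [ 710. -343.  200.] [ 710. -340.  200.] [ 713. -341.  195.]
fl [ 567. -347.  200.] [ 561. -352.  200.] [ 554. -351.  222.]
fr [ 575. -489.  200.] [ 567. -484.  200.] [ 570. -487.  201.]
br [ 717. -480.  200.] [ 719. -481.  200.] [ 718. -480.  201.]
bl [ 717. -162.  200.] [ 716. -165.  200.] [ 712. -166.  207.]
fl [ 569. -159.  200.] [ 578. -155.  200.] [ 583. -151.  180.]
fr [ 561. -292.  200.] [ 566. -294.  200.] [ 564. -293.  199.]
br [ 708. -300.  200.] [ 715. -300.  200.] [ 719. -298.  189.]
spot (array([ 542.20415217, -369.858447  ,  166.49996388]), np.float64(0.5691481870071055))
spot (array([ 542.40175658, -176.59163197,  172.57785404]), np.float64(2.7000386837047228))
cuptop [ 435. -453.   62.] [ 433. -456.   62.]
tip (array([ 410.07308936, -394.53730282,   31.78764328]), np.float64(2.0694739906597777))
root (array([ 415.249055  , -420.79125186,   42.43709147]), np.float64(0.424284878168751))
```

Call:
{"method": "drive_tool", "body": {
  "plan": [
    [0,0,-5,25,-50,5,60],
    [0,0,-10,50,-100,10,60],
    [0,0,-15,75,-150,10,60],
    [0,0,-20,100,-200,10,60],
    [0,0,-25,125,-250,10,60],
    [0,0,-30,150,-300,10,60],
    [0,0,-35,175,-350,10,60],
    [0,0,-40,200,-400,10,60],
    [0,0,-45,225,-450,10,60],
    [0,0,-49,240,-495,10,60]
  ]
}}

```text
time_s: 2.05
ee_pos: [422.8, 48.6, 200.3]
ee_rot: [-15.9, 89.9, 6.5]
force: [0.1, 0.1, -0.1]
gripper_width: 60.3
```

Call:
{"method": "drive_tool", "body": {
  "plan": [
    [0,0,0,0,-50,0,60],
    [0,0,0,0,-100,0,60],
    [0,0,0,0,-150,0,60],
    [0,0,0,0,-205,0,60],
    [0,0,0,0,-260,0,60],
    [0,0,0,0,-315,0,60],
    [0,0,0,0,-370,0,60],
    [0,0,0,-5,-420,0,60],
    [0,0,0,-10,-447,0,60],
    [0,0,0,-10,-447,0,60]
  ]
}}

```text
time_s: 3.3
ee_pos: [412.3, -399.9, 199.9]
ee_rot: [0.7, 89.9, 22.9]
force: [-0.3, 0.9, 0.1]
gripper_width: 59.7
```

Call:
{"method": "drive_tool", "body": {
  "plan": [
    [0,0,0,0,0,-50,60],
    [0,0,0,0,0,-100,60],
    [0,0,0,0,2,-115,60],
    [0,0,0,0,2,-115,60]
  ]
}}

```text
time_s: 3.8
ee_pos: [412.6, -397.0, 85.0]
ee_rot: [47.0, 89.9, 69.3]
force: [0.2, -0.5, -0.6]
gripper_width: 60.3
```

```bash
python3 - <<'E'
from h import *
save("side","s2.png"); save("top","t2.png")
s=cv2.imread("pics/s2.png"); t=cv2.imread("pics/t2.png")
cv2.imwrite("pics/c2.png",np.hstack([cv2.resize(s[230:330,260:360],(400,400),interpolation=cv2.INTER_CUBIC),cv2.resize(t[200:300,270:370],(400,400),interpolation=cv2.INTER_CUBIC)]))
E
```

```text
(no output)
```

View pics/c2.png

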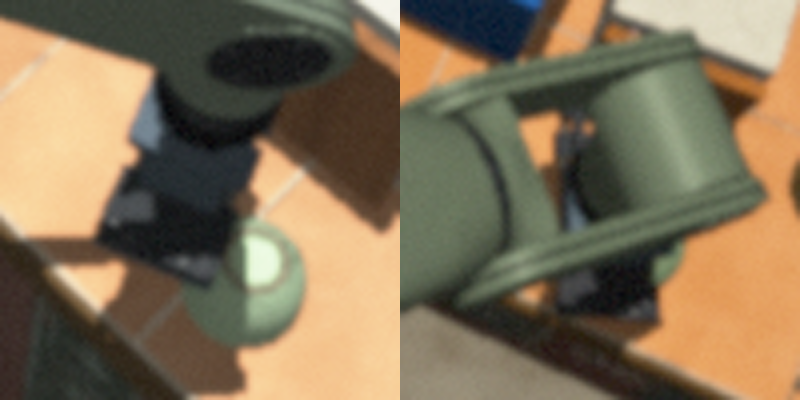

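The gripper hides the handle and sits just left of the cup body, which is at (245,280) in the left half. That fits the measurements, so I lower.

Call:
{"method": "drive_tool", "body": {
  "plan": [
    [0,0,0,0,0,-25,60],
    [0,0,0,0,0,-45,60],
    [0,0,0,0,0,-60,60],
    [0,0,0,0,0,-68,60],
    [0,0,0,0,0,-68,60]
  ],
  "grip_force": 8
}}

```text
time_s: 4.53
ee_pos: [413.8, -398.7, 19.0]
ee_rot: [-53.0, 89.7, -30.7]
force: [0.2, 0.8, -0.7]
gripper_width: 60.3
```

Call:
{"method": "drive_tool", "body": {
  "plan": [
    [0,0,0,0,0,0,40],
    [0,0,0,0,0,0,25],
    [0,0,0,0,0,0,18],
    [0,0,0,0,0,0,10],
    [0,0,0,0,0,0,5],
    [0,0,0,0,0,0,5],
    [0,0,0,0,0,0,5],
    [0,0,0,0,0,0,5]
  ],
  "grip_force": 8
}}

```text
time_s: 5.52
ee_pos: [413.7, -398.7, 19.1]
ee_rot: [-53.5, 89.8, -31.3]
force: [-0.5, -0.1, 0.3]
gripper_width: 5.5
```

The fingers closed to 5.5 mm, so there is nothing between them. I look before doing anything else.

```bash
python3 - <<'E'
from h import *
save("side","s3.png"); save("top","t3.png")
s=cv2.imread("pics/s3.png"); t=cv2.imread("pics/t3.png")
cv2.imwrite("pics/c3.png",np.hstack([cv2.resize(s[240:340,270:370],(400,400),interpolation=cv2.INTER_CUBIC),cv2.resize(t[200:300,270:370],(400,400),interpolation=cv2.INTER_CUBIC)]))
for n in("side","top"):
  for x in place_of(n,"green_cup")[:1]:
    p=np.array(x["location"])*[512,384]; print(n,x["p"],p,onz(n,*p,0).round())
E
```

```text
side 0.97 [312.576 304.704] [ 413. -446.    0.]
top 0.51 [326.0928 263.1168] [ 423. -454.    0.]
```

View pics/c3.png

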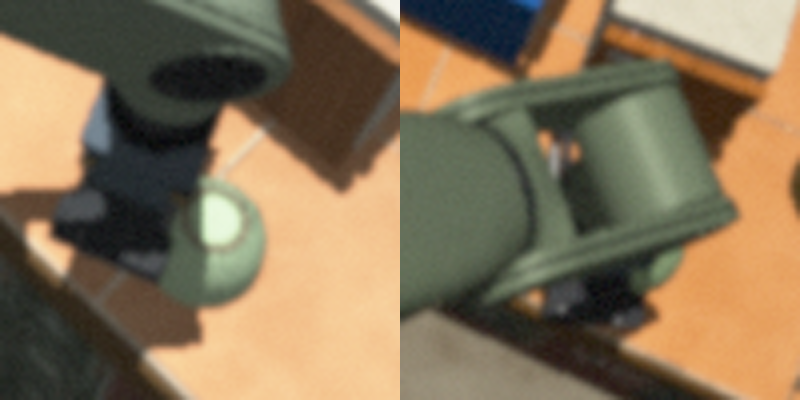

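The cup body has not shifted, but the gripper hides the handle. I open a little, so that nothing can be lifted, then rise and swing clear to look.

Call:
{"method": "drive_tool", "body": {
  "plan": [
    [0,0,0,0,0,0,25],
    [0,0,0,0,0,0,30],
    [0,0,0,0,0,0,30],
    [0,0,0,0,0,20,30],
    [0,0,0,0,0,60,30],
    [0,0,0,0,30,110,30],
    [0,0,0,0,85,130,30],
    [0,0,0,0,140,130,30],
    [0,0,0,0,180,130,30]
  ]
}}

```text
time_s: 6.85
ee_pos: [413.4, -216.7, 149.5]
ee_rot: [-49.0, 89.7, -26.7]
force: [-0.0, 0.1, -0.2]
gripper_width: 30.1
```

```bash
python3 - <<'E'
from h import *
save("side","s4.png"); save("top","t4.png")
s=cv2.imread("pics/s4.png"); t=cv2.imread("pics/t4.png")
cv2.imwrite("pics/c4.png",np.hstack([cv2.resize(s[270:330,280:340],(400,400),interpolation=cv2.INTER_CUBIC),cv2.resize(t[230:290,295:355],(400,400),interpolation=cv2.INTER_CUBIC)]))
for n in("side","top"):
  for x in place_of(n,"green_cup")[:1]:
    p=np.array(x["location"])*[512,384]; print(n,x["p"],p,onz(n,*p,0).round())
print(state()["ee_pos"])
E
```

```text
side 0.67 [314.6752 302.208 ] [ 423. -445.    0.]
top 0.91 [325.4784 261.312 ] [ 429. -449.    0.]
[ 414.01297161 -218.58958356  149.3330752 ]
```

View pics/c4.png

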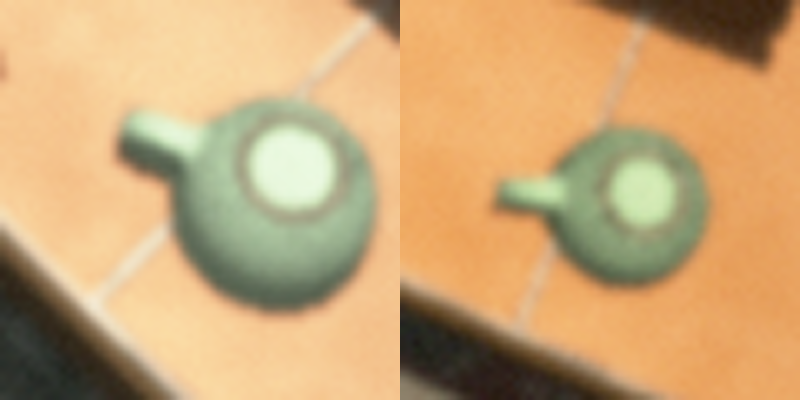

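The cup is still upright and the handle points the same way. It has been squeezed a few mm out of the pads, so I only caught the tip. I remeasure and grip deeper.

```bash
python3 - <<'E'
from h import *
S=lambda x,y:(280+x/6.667-.4,270+y/6.667-.4); T=lambda x,y:(295+(x-400)/6.667-.4,230+y/6.667-.4)
for n,s,t in(("tip",(124,140),(498,192)),("root",(190,140),(560,192)),("disc",(292,167),(643,192))):
    print(n,tri(S(*s),T(*t)),onz("side",*S(*s),35).round(),onz("top",*T(*t),35).round())
for z in (20,30): print("body edge-centre",onz("side",*S(272,210),z).round(),onz("top",*T(628,208),z).round())
E
```

```text
tip (array([ 410.94983936, -390.41177983,   10.4666359 ]), np.float64(1.018986580129788)) [ 402. -394.   35.] [ 407. -389.   35.]
root (array([ 416.46931709, -417.04137227,   54.34165005]), np.float64(1.4227043155773267)) [ 423. -414.   35.] [ 421. -419.   35.]
disc (array([ 432.93912728, -455.6103841 ,   67.26206849]), np.float64(0.13458751407599034)) [ 445. -452.   35.] [ 440. -460.   35.]
body edge-centre [ 430. -457.   20.] [ 431. -457.   20.]
body edge-centre [ 426. -458.   30.] [ 429. -456.   30.]
```

```bash
python3 - <<'E'
from h import *
for l,n,u,v,z in(("ring left","top",369,247,20),("ring bottom","top",378,259,0),("ring L","side",375,305,20),("ring bot","side",390,322,0),("peeler tip","top",372,298,5),("peeler top","top",405,267,5),("peeler tip","side",360,362,5),("edge","side",280,303,0),("edge","top",295,273,0),("edge","top",340,293,0)): print(l,n,onz(n,u,v,z).round())
E
```

```text
ring left top [ 540. -572.   20.]
ring bottom top [ 518. -621.    0.]
ring L side [ 533. -573.   20.]
ring bot side [ 533. -632.    0.]
peeler tip top [ 377. -644.    5.]
peeler top top [ 530. -717.    5.]
peeler tip side [ 385. -639.    5.]
edge side [ 349. -377.    0.]
edge top [ 343. -364.    0.]
edge top [ 346. -537.    0.]
```

Gripping the handle is unreliable, so I switch to pushing the body from its right side with the two fingers as a cradle. Fingertips stay low, and the tool tilts 10° so the gripper body keeps clear of the doors.

Call:
{"method": "drive_tool", "body": {
  "plan": [
    [0,0,-4,5,-40,5,45],
    [0,0,-8,10,-90,10,45],
    [0,0,-12,16,-140,10,45],
    [0,0,-16,16,-190,10,45],
    [0,0,-20,16,-240,10,45],
    [0,0,-22,16,-290,10,45],
    [0,0,-22,16,-330,10,45],
    [0,0,-22,16,-342,10,45],
    [0,0,-22,16,-342,10,45]
  ]
}}

```text
time_s: 8.18
ee_pos: [429.3, -561.2, 158.4]
ee_rot: [-54.5, 89.8, -54.2]
force: [-0.2, 1.2, 0.0]
gripper_width: 44.9
```

Call:
{"method": "drive_tool", "body": {
  "plan": [
    [0,-5,0,0,0,-40,45],
    [0,-10,0,0,0,-80,45],
    [0,-10,0,0,0,-110,45],
    [0,-10,0,0,0,-130,45],
    [0,-10,0,0,0,-140,45],
    [0,-10,0,0,0,-140,45]
  ]
}}

```text
time_s: 8.93
ee_pos: [429.4, -560.2, 18.4]
ee_rot: [-1.0, 79.9, -0.7]
force: [-0.1, -0.4, 0.6]
gripper_width: 44.9
```

Call:
{"method": "drive_tool", "body": {
  "plan": [
    [0,0,0,1,12,0,45],
    [0,0,0,2,24,0,45],
    [0,0,0,2,34,0,45],
    [0,0,0,2,40,0,45],
    [0,0,0,2,46,0,45],
    [0,0,0,2,52,0,45],
    [0,0,0,2,58,0,45],
    [0,0,0,2,64,0,45],
    [0,0,0,2,72,0,45],
    [0,0,0,2,80,0,45]
  ]
}}

```text
time_s: 10.18
ee_pos: [431.7, -480.1, 18.6]
ee_rot: [-1.2, 79.9, -1.0]
force: [-0.3, -2.4, 0.8]
gripper_width: 45.0
```

Call:
{"method": "drive_tool", "body": {
  "plan": [
    [0,0,0,0,8,0,45],
    [0,0,0,0,16,0,45],
    [0,0,0,0,24,0,45],
    [0,0,0,0,32,0,45],
    [0,0,0,0,40,0,45],
    [0,0,0,0,48,0,45],
    [0,0,0,0,56,0,45],
    [0,0,0,0,64,0,45],
    [0,0,0,0,70,0,45],
    [0,0,0,0,74,0,45]
  ]
}}

```text
time_s: 11.42
ee_pos: [431.6, -405.7, 18.6]
ee_rot: [-1.2, 79.9, -1.0]
force: [-1.1, -1.6, 0.1]
gripper_width: 45.1
```

```bash
python3 - <<'E'
from h import *
save("side","s5.png"); save("top","t5.png")
s=cv2.imread("pics/s5.png"); t=cv2.imread("pics/t5.png")
cv2.imwrite("pics/c5.png",np.hstack([cv2.resize(s[200:330,230:360],(400,400),interpolation=cv2.INTER_CUBIC),cv2.resize(t[180:310,250:380],(400,400),interpolation=cv2.INTER_CUBIC)]))
for n in("side","top"):
  for x in place_of(n,"green_cup")[:1]:
    p=np.array(x["location"])*[512,384]; print(n,x["p"],p,onz(n,*p,0).round())
E
```

```text
side 0.45 [290.4064 280.704 ] [ 420. -352.    0.]
top 0.54 [299.3152 251.9808] [ 420. -349.    0.]
```

View pics/c5.png

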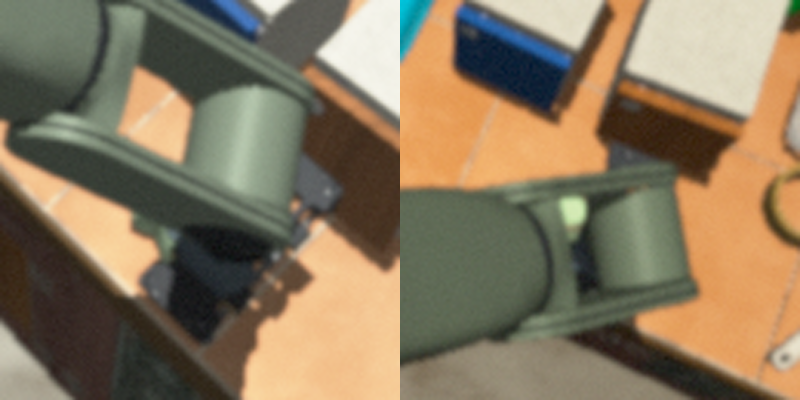

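The cup's pale top at (573,215) shows it travelling in the cradle, with its origin at about (420,-350). I push another 90 mm.

Call:
{"method": "drive_tool", "body": {
  "plan": [
    [0,0,0,0,8,0,45],
    [0,0,0,0,18,0,45],
    [0,0,0,0,28,0,45],
    [0,0,0,0,38,0,45],
    [0,0,0,0,48,0,45],
    [0,0,0,0,58,0,45],
    [0,0,0,0,68,0,45],
    [0,0,0,0,78,0,45],
    [0,0,0,0,85,0,45],
    [0,0,0,0,90,0,45]
  ]
}}

```text
time_s: 12.88
ee_pos: [431.6, -315.2, 18.5]
ee_rot: [-1.0, 79.9, -0.7]
force: [-0.5, -2.2, 1.0]
gripper_width: 45.4
```

Call:
{"method": "drive_tool", "body": {
  "plan": [
    [0,0,0,0,-10,0,45],
    [0,0,0,0,-30,0,45],
    [0,0,0,0,-60,0,45],
    [0,0,0,0,-70,30,45],
    [0,0,0,0,-70,80,30],
    [0,0,0,-10,-70,130,20],
    [0,0,0,-30,-60,160,10],
    [0,0,0,-50,-50,180,0],
    [0,0,0,-50,-45,180,0],
    [0,0,0,-50,-45,180,0]
  ]
}}

```text
time_s: 14.12
ee_pos: [381.5, -360.5, 197.6]
ee_rot: [-0.7, 79.9, -0.4]
force: [1.0, -0.3, -0.3]
gripper_width: 0.5
```

```bash
python3 - <<'E'
from h import *
save("side","s6.png"); save("top","t6.png")
for n in("side","top"):
  for l in("green_cup","wood_cupboard_press"):
   for x in place_of(n,l)[:1]:
    p=np.array(x["location"])*[512,384]; print(n,l,x["p"],p,onz(n,*p,0 if "cup"==l[-3:] else 165).round())
s=cv2.imread("pics/s6.png"); t=cv2.imread("pics/t6.png")
cv2.imwrite("pics/c6.png",np.hstack([cv2.resize(s[180:310,230:360],(400,400),interpolation=cv2.INTER_CUBIC),cv2.resize(t[180:310,250:380],(400,400),interpolation=cv2.INTER_CUBIC)]))
print(state()["ee_rot"],state()["qpos"].round(1))
E
```

```text
side green_cup 0.52 [269.824 259.584] [ 424. -262.    0.]
side wood_cupboard_press 0.66 [329.984  234.5088] [ 538. -369.  165.]
top wood_cupboard_press 0.56 [320.8192 213.312 ] [ 538. -358.  165.]
[-0.611501   79.93766345 -0.32317116] [-49.8   9.7 101.1   8.6  62.8 -53.6]
```

View pics/c6.png

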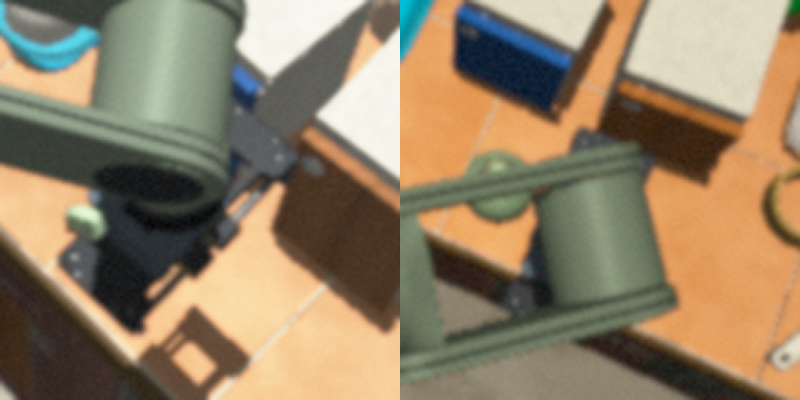

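The cup now stands in front of the blue cupboard, with its top at (497,185) in the right half, and both doors are shut. I work out the turn for pressing.

```bash
python3 - <<'E'
from h import *
r=state()["ee_rot"]; R0=Rn.from_euler('xyz',r,degrees=True)
th=np.radians(60)
x=np.array([np.sin(th),0,-np.cos(th)])
print(R0.as_matrix().round(2))
for z in ([0,-1,0],[0,1,0]):
    z=np.array(z,float); M=np.c_[x,np.cross(z,x),z]
    Rf=Rn.from_euler('z',3,degrees=True)*Rn.from_matrix(M)
    v=np.degrees((Rf*R0.inv()).as_rotvec()); print(z,v.round(1),np.linalg.norm(v))
E
```

```text
[[ 0.17 -0.    0.98]
 [-0.    1.    0.01]
 [-0.98 -0.    0.17]]
[ 0. -1.  0.] [ 53.9 -37.3 -73.2] 98.28208059245814
[0. 1. 0.] [-52.1 -40.6  78.1] 102.27400329632093
```

Jaw +x→−y (the first option) keeps joint 6 away from its limit.

Call:
{"method": "drive_tool", "body": {
  "plan": [
    [5.4,-3.7,-7.3,0,0,5,0],
    [10.8,-7.5,-14.6,0,0,10,0],
    [16.2,-11.2,-22,0,0,10,0],
    [21.6,-14.9,-29.3,0,0,10,0],
    [27,-18.6,-36.6,0,0,10,0],
    [32.3,-22.4,-43.9,0,0,5,0],
    [37.7,-26.1,-51.2,5,-2,0,0],
    [43.1,-29.8,-58.6,10,-5,-10,0],
    [48.5,-33.6,-65.9,20,-8,-25,0],
    [53.9,-37.3,-73.2,40,-8,-40,0]
  ]
}}

```text
time_s: 15.68
ee_pos: [421.5, -369.7, 157.0]
ee_rot: [90.1, 30.0, 2.7]
force: [0.6, 0.7, -0.1]
gripper_width: 0.7
```

```bash
python3 - <<'E'
from h import *
s=state();print(s["ee_pos"].round(1),Rn.from_euler('xyz',s["ee_rot"],degrees=True).as_matrix().round(2),s["qpos"].round(),s["force"].round(1))
E
```

```text
[ 421.5 -369.7  157. ] [[ 0.87  0.5   0.05]
 [ 0.04  0.02 -1.  ]
 [-0.5   0.87 -0.  ]] [-76.  19. 128.  82.  59. -51.] [ 0.6  0.7 -0.1]
```

Call:
{"method": "drive_tool", "body": {
  "plan": [
    [0,0,0,15,0,-3,0],
    [0,0,0,35,0,-6,0],
    [0,0,0,55,1,-6,0],
    [0,0,0,75,1,-6,0],
    [0,0,0,88,1,-6,0],
    [0,0,0,95,1,-6,0],
    [0,0,0,98,1,-6,0],
    [0,0,0,98,1,-6,0]
  ]
}}

```text
time_s: 16.68
ee_pos: [519.4, -368.7, 151.0]
ee_rot: [90.1, 30.0, 2.7]
force: [0.2, 0.1, 0.3]
gripper_width: 0.6
```

```bash
python3 - <<'E'
from h import *
save("side","s7.png"); save("top","t7.png")
s=cv2.imread("pics/s7.png"); t=cv2.imread("pics/t7.png")
cv2.imwrite("pics/c7.png",np.hstack([cv2.resize(s[180:280,260:360],(400,400),interpolation=cv2.INTER_CUBIC),cv2.resize(t[170:270,260:360],(400,400),interpolation=cv2.INTER_CUBIC)]))
E
```

```text
(no output)
```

View pics/c7.png

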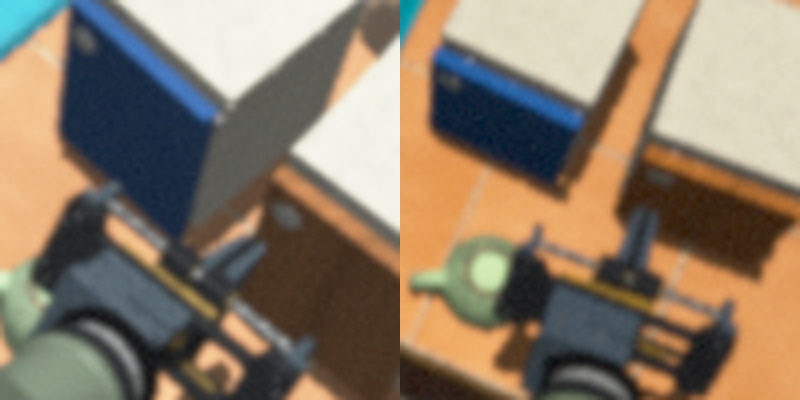

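The closed fingertips, at (645,212) in the right half, are about 15–20 mm short of the spot at (660,180) and in line with it along +x. I press gently.

Call:
{"method": "drive_tool", "body": {
  "plan": [
    [0,0,0,2,0,0,0],
    [0,0,0,4,0,0,0],
    [0,0,0,6,0,0,0],
    [0,0,0,8,0,0,0],
    [0,0,0,10,0,0,0],
    [0,0,0,11,0,0,0],
    [0,0,0,12,0,0,0],
    [0,0,0,12,0,0,0]
  ]
}}

```text
time_s: 17.77
ee_pos: [531.2, -368.8, 150.9]
ee_rot: [90.1, 30.0, 2.7]
force: [0.6, 0.2, 0.3]
gripper_width: 0.2
```

Call:
{"method": "drive_tool", "body": {
  "plan": [
    [0,0,0,1,0,0,0],
    [0,0,0,2,0,0,0],
    [0,0,0,3,0,0,0],
    [0,0,0,3,0,0,0]
  ]
}}

```text
time_s: 18.27
ee_pos: [534.3, -368.7, 150.9]
ee_rot: [90.1, 30.0, 2.7]
force: [0.1, -1.3, -0.1]
gripper_width: 0.2
```

Call:
{"method": "drive_tool", "body": {
  "plan": [
    [0,0,0,1,0,0,0],
    [0,0,0,2,0,0,0],
    [0,0,0,3,0,0,0],
    [0,0,0,3,0,0,0]
  ]
}}

```text
time_s: 18.77
ee_pos: [537.3, -368.7, 150.9]
ee_rot: [90.1, 30.0, 2.7]
force: [0.1, -0.3, -0.7]
gripper_width: 0.6
```

Call:
{"method": "drive_tool", "body": {
  "plan": [
    [0,0,0,0,0,4,0],
    [0,0,0,1,0,4,0],
    [0,0,0,2,0,4,0],
    [0,0,0,3,0,4,0],
    [0,0,0,3,0,4,0]
  ]
}}

```text
time_s: 19.4
ee_pos: [540.4, -368.7, 154.9]
ee_rot: [90.1, 30.0, 2.7]
force: [0.2, 0.6, -0.2]
gripper_width: 0.4
```

Call:
{"method": "drive_tool", "body": {
  "plan": [
    [0,0,0,1,0,2,0],
    [0,0,0,2,0,3,0],
    [0,0,0,3,0,3,0],
    [0,0,0,3,0,3,0]
  ]
}}

```text
time_s: 19.9
ee_pos: [543.5, -368.7, 157.9]
ee_rot: [90.1, 30.0, 2.7]
force: [-0.3, 0.4, 0.1]
gripper_width: 0.5
```

Call:
{"method": "drive_tool", "body": {
  "plan": [
    [0,0,0,1,0,0,0],
    [0,0,0,2,0,0,0],
    [0,0,0,3,0,0,0],
    [0,0,0,3,0,0,0]
  ]
}}

```text
time_s: 20.4
ee_pos: [546.6, -368.6, 157.8]
ee_rot: [90.1, 30.0, 2.7]
force: [-0.6, 0.4, 0.0]
gripper_width: 0.6
```

```bash
python3 - <<'E'
from h import *
save("side","s8.png"); save("top","t8.png")
s=cv2.imread("pics/s8.png"); t=cv2.imread("pics/t8.png")
cv2.imwrite("pics/c8.png",np.hstack([cv2.resize(s[205:265,300:360],(400,400),interpolation=cv2.INTER_CUBIC),cv2.resize(t[185:245,295:355],(400,400),interpolation=cv2.INTER_CUBIC)]))
E
```

```text
(no output)
```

View pics/c8.png

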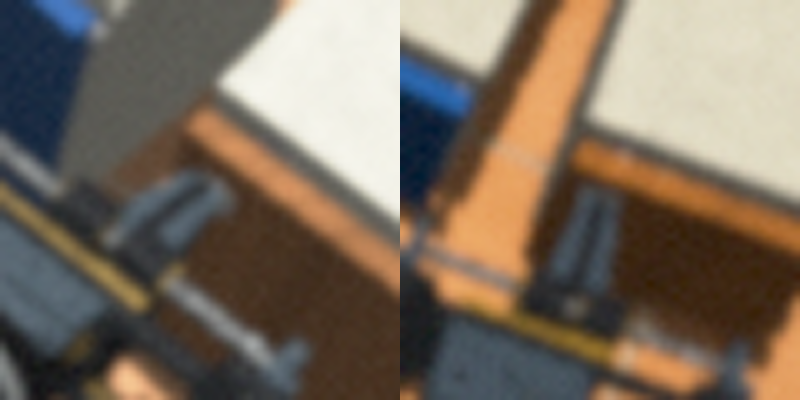

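The fingertips cover the spot in both views and are just at the door. I continue in small steps.

Call:
{"method": "drive_tool", "body": {
  "plan": [
    [0,0,0,1,0,0,0],
    [0,0,0,2,0,0,0],
    [0,0,0,3,0,0,0],
    [0,0,0,3,0,0,0]
  ]
}}

```text
time_s: 21.0
ee_pos: [549.6, -368.6, 157.8]
ee_rot: [90.1, 30.0, 2.7]
force: [-0.8, -0.1, -0.2]
gripper_width: 0.5
```

Call:
{"method": "drive_tool", "body": {
  "plan": [
    [0,0,0,1,0,0,0],
    [0,0,0,2,0,0,0],
    [0,0,0,2,0,0,0]
  ]
}}

```text
time_s: 21.38
ee_pos: [551.7, -368.6, 157.8]
ee_rot: [90.1, 30.0, 2.7]
force: [-0.3, 0.1, -0.1]
gripper_width: 0.5
```

```bash
python3 - <<'E'
from h import *
print(state()["force"],state()["ee_pos"])
S=lambda x,y:(300+x/6.667-.4,205+y/6.667-.4); T=lambda x,y:(295+(x-400)/6.667-.4,185+y/6.667-.4)
print(onz("side",*S(183,128),196),onz("top",*T(568,172),196))
print("tip",tri(S(225,185),T(605,190)))
E
```

```text
[-0.27499778  0.07066487 -0.09540639] [ 551.66322017 -368.58401542  157.84160605]
[ 541.05849635 -349.3835377   196.        ] [ 535.61874965 -350.181517    196.        ]
tip (array([ 543.44659787, -372.24489498,  173.9941432 ]), np.float64(3.344120506858182))
```

Call:
{"method": "drive_tool", "body": {
  "plan": [
    [0,0,0,1,0,0,0],
    [0,0,0,1,0,0,0]
  ]
}}

```text
time_s: 21.62
ee_pos: [552.7, -368.6, 157.9]
ee_rot: [90.1, 30.0, 2.7]
force: [1.1, -0.2, -0.8]
gripper_width: 0.4
```

Call:
{"method": "drive_tool", "body": {
  "plan": [
    [0,0,0,1,0,0,0],
    [0,0,0,1,0,0,0]
  ]
}}

```text
time_s: 21.88
ee_pos: [553.7, -368.6, 157.9]
ee_rot: [90.1, 30.0, 2.8]
force: [-0.4, -0.2, -0.2]
gripper_width: 0.6
```

Geometry puts the door face at about x = 540–545, so the door may already be pressed in with its catch released. I draw back and look.

Call:
{"method": "drive_tool", "body": {
  "plan": [
    [0,0,0,-5,0,0,0],
    [0,0,0,-15,0,0,0],
    [0,0,0,-30,0,0,0],
    [0,0,0,-50,0,0,0],
    [0,0,0,-75,0,0,0],
    [0,0,0,-100,0,5,0],
    [0,0,0,-120,0,10,0],
    [0,0,0,-135,0,15,0],
    [0,0,0,-135,0,15,0],
    [0,0,0,-135,0,15,0]
  ]
}}

```text
time_s: 23.12
ee_pos: [418.8, -368.6, 172.9]
ee_rot: [90.1, 30.0, 2.7]
force: [-0.2, 0.9, -0.3]
gripper_width: 0.4
```

```bash
python3 - <<'E'
from h import *
save("side","s9.png"); save("top","t9.png")
s=cv2.imread("pics/s9.png"); t=cv2.imread("pics/t9.png")
cv2.imwrite("pics/c9.png",np.hstack([cv2.resize(s[170:290,260:380],(400,400),interpolation=cv2.INTER_CUBIC),cv2.resize(t[160:280,260:380],(400,400),interpolation=cv2.INTER_CUBIC)]))
E
```

```text
(no output)
```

View pics/c9.png

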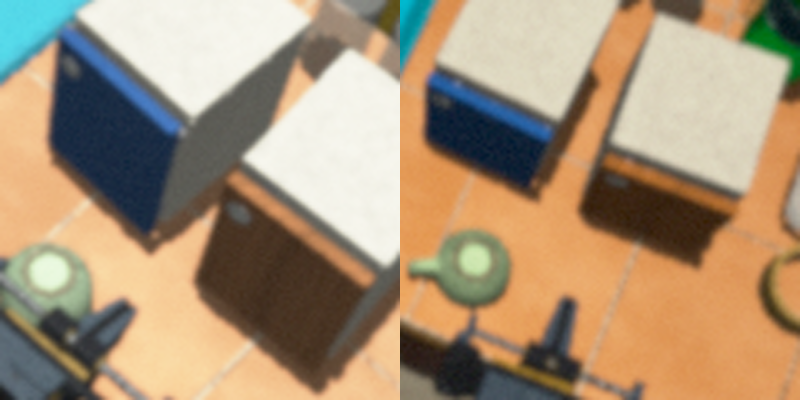

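The door is still shut, so I had not made contact. I triangulate the fingertip against the spot in these same pictures to get the relative offset.

```bash
python3 - <<'E'
from h import *
S=lambda x,y:(260+x/3.333-.35,170+y/3.333-.35); T=lambda x,y:(260+(x-400)/3.333-.35,160+y/3.333-.35)
print("tip",tri(S(130,303),T(571,299)),state()["ee_pos"])
print("spot",tri(S(238,210),T(616,182)))
print("door face fl top",tri(S(232,172),T(603,157)))
def proj(n,P):
    K,k1,o,R=cam(n);d=R.T@(np.array(P,float)-o);return cv2.projectPoints(d.reshape(1,1,3),np.zeros(3),np.zeros(3),K,np.array([k1,0,0,0.]))[0].ravel()
for n,(ox,oy),c in(("side",(260,170),0),("top",(260,160),400)):
  for l,P in(("tcp",[418.8,-368.6,172.9]),("tcp+up",[426.8,-368.6,186.9]),("spot540",[540,-368,165]),("spot560",[560,-368,165])):
    u=proj(n,P);print(n,l,((u-[ox,oy]+.35)*3.333+[c,0]).round())
E
```

```text
tip (array([ 402.27835345, -371.28768276,  210.02330454]), np.float64(0.020847498666841893)) [ 419.11264386 -368.35256024  172.68232955]
spot (array([ 535.85336973, -370.20630203,  179.98801647]), np.float64(1.7728192831491782))
door face fl top (array([ 548.41536428, -348.49976873,  198.95047076]), np.float64(2.761438904364574))
side tcp [137. 306.]
side tcp+up [146. 292.]
side spot540 [235. 214.]
side spot560 [251. 199.]
top tcp [570. 289.]
top tcp+up [575. 279.]
top spot540 [614. 181.]
top spot560 [621. 164.]
```

The views run nearly along one direction, so depth is weak. The visible fingertip sits roughly 5–10 mm behind the nominal TCP, so I need to go further in. Same line, deeper, reading the force.

Call:
{"method": "drive_tool", "body": {
  "plan": [
    [0,0,0,30,0,-10,0],
    [0,0,0,70,0,-15,0],
    [0,0,0,100,0,-15,0],
    [0,0,0,120,0,-15,0],
    [0,0,0,129,0,-15,0],
    [0,0,0,133,0,-15,0],
    [0,0,0,135,0,-15,0],
    [0,0,0,136,0,-15,0],
    [0,0,0,136,0,-15,0]
  ]
}}

```text
time_s: 24.35
ee_pos: [554.6, -368.3, 157.5]
ee_rot: [90.2, 30.0, 2.8]
force: [-1.3, 0.9, -0.9]
gripper_width: 0.4
```

Call:
{"method": "drive_tool", "body": {
  "plan": [
    [0,0,0,1,0,0,0],
    [0,0,0,2,0,0,0],
    [0,0,0,2,0,0,0]
  ]
}}

```text
time_s: 24.72
ee_pos: [556.5, -368.1, 157.4]
ee_rot: [90.2, 30.0, 2.8]
force: [-3.2, 1.0, 0.1]
gripper_width: 0.5
```

Contact: −3.2 N. I press 2 mm more.

Call:
{"method": "drive_tool", "body": {
  "plan": [
    [0,0,0,1,0,0,0],
    [0,0,0,2,0,0,0],
    [0,0,0,2,0,0,0]
  ]
}}

```text
time_s: 25.1
ee_pos: [558.6, -368.0, 157.4]
ee_rot: [90.2, 30.0, 2.8]
force: [-3.2, 1.6, 0.5]
gripper_width: 0.6
```

Call:
{"method": "drive_tool", "body": {
  "plan": [
    [0,0,0,1,0,0,0],
    [0,0,0,1,0,0,0]
  ]
}}

```text
time_s: 25.35
ee_pos: [559.7, -368.0, 157.4]
ee_rot: [90.2, 30.0, 2.8]
force: [-1.9, 1.9, 0.4]
gripper_width: 0.5
```

Call:
{"method": "drive_tool", "body": {
  "plan": [
    [0,0,0,1,0,0,0],
    [0,0,0,1,0,0,0]
  ]
}}

```text
time_s: 25.6
ee_pos: [560.8, -367.9, 157.4]
ee_rot: [90.2, 30.0, 2.8]
force: [-2.8, 2.3, 1.0]
gripper_width: 0.5
```

Call:
{"method": "drive_tool", "body": {
  "plan": [
    [0,0,0,-6,0,0,0],
    [0,0,0,-16,0,0,0],
    [0,0,0,-30,0,0,0],
    [0,0,0,-50,0,0,0],
    [0,0,0,-75,0,0,0],
    [0,0,0,-100,0,5,0],
    [0,0,0,-130,0,15,0],
    [0,0,0,-160,0,25,0],
    [0,0,0,-180,0,30,0],
    [0,0,0,-180,0,30,0]
  ]
}}

```text
time_s: 26.85
ee_pos: [379.5, -368.7, 187.9]
ee_rot: [90.1, 30.0, 2.6]
force: [-0.3, 0.4, 0.5]
gripper_width: 0.5
```

```bash
python3 - <<'E'
from h import *
save("side","s10.png"); save("top","t10.png")
s=cv2.imread("pics/s10.png"); t=cv2.imread("pics/t10.png")
cv2.imwrite("pics/c10.png",np.hstack([cv2.resize(s[170:290,260:380],(400,400),interpolation=cv2.INTER_CUBIC),cv2.resize(t[160:280,260:380],(400,400),interpolation=cv2.INTER_CUBIC)]))
E
```

```text
(no output)
```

View pics/c10.png

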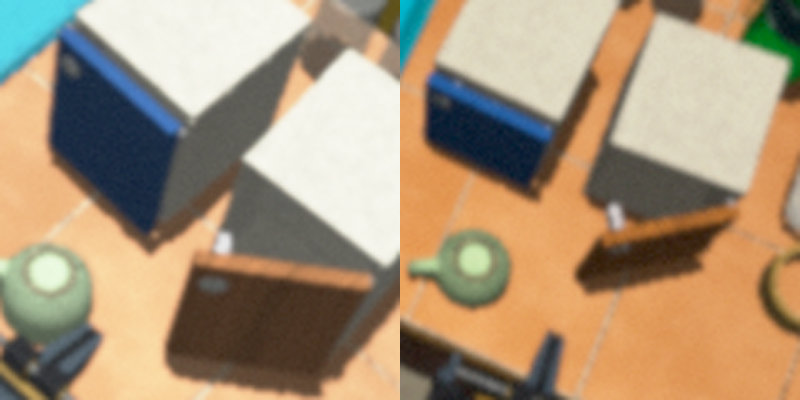

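The wooden door stands ajar, its top edge running from (605,240) to (735,210) in the right half. The blue door is shut, the cup is clear and the gripper is away. I check the cup's position and hand in.

```bash
python3 - <<'E'
from h import *
for l in("green_cup","white_cup","sachet","spoon"):
 for x in place_of("top",l)[:1]:
  p=np.array(x["location"])*[512,384]; print(l,round(x["p"],2),onz("top",*p,0).round())
c=onz("top",260+73/3.333-.35,160+258/3.333-.35,64); print("cup body centre",c.round(),state()["force"].round(1))
if -310<c[1]<-240: env.job_done(); print("done")
E
```

```text
green_cup 0.95 [ 425. -252.    0.]
white_cup 0.89 [395. 200.   0.]
sachet 0.61 [396.  26.   0.]
spoon 0.48 [381. 128.   0.]
cup body centre [ 430. -269.   64.] [-0.1 -0.9 -0. ]
the job is handed in; nothing more can be done
done
```

The job is done and handed in at about 27 s of the 51 s: the wooden door stands ajar, and the green cup is out of its way in front of the blue cupboard.

**Last checks:**
- **Wooden door:** open in the final pictures from both cameras.
- **Green cup:** upright, with its origin at about (425, -252) mm. That is roughly 160–170 mm left of the wooden cupboard's middle; 130 was needed.
- **Blue door:** shut.
- **White cup, sachet and spoon:** measured within about 1 cm of where they started, which is as close as the detections are.
- **Robot:** the gripper is clear of everything, and the contact force read about zero.

**What went wrong on the way:**
- **Grip on the handle:** my first try, closing the fingers on the cup's handle, failed. The fingers closed on nothing and nudged the cup about 5–7 mm. I then slid it with the two fingers as a cradle against its body, keeping it on the worktop.
- **First press:** it stopped just short of the door. Contact came about 12–15 mm further in than the cameras suggested. The second press met about 3 N, and the door swung open when I drew back.

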